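Release a dental cast from the ratchet clamp jig and put it in its case pan

TASK

Free the dental cast that is held in the ratchet clamp jig: lift the ratchet pawl clear of the teeth, then slide the clamp bar all the way back. Take the cast out and set it down gently, teeth up, flat on the floor of the empty case pan that stands beside the jig. Leave the bar back, and leave the pan and the other things where they are.

Things in the scene. Friction and masses are not known exactly. Their poses are not given: they have to be found in the camera images.
- clamp_jig: Fixed ratchet clamp jig: aluminium base plate 80 (x) x 275 (y) x 10 mm. Origin: centre of its underside; z up; y runs along the clamp bar, from the fixed jaw (y = -110 mm, 34 mm high) to the bar's knob. The cast sits on the plate between fixed and moving jaw. Cheeks (top z = 50 mm, y = 40 to 75 mm) carry the pawl. The +x and -x sides of cast, tab and knob are open for fingers.
- pawl (a joint): Ratchet pawl hinge, rad. 0: nose down in the bar's teeth (bar locked, 2 mm play); grows as the nose end is lifted; the nose is clear of the teeth above 0.18; stop at 0.6. The hinge is stiff (about 1.6 N at the tab), so the pawl stays where it is left.
- pawl_tab (a point): Centre of the grip of the pawl's upright tab (ridged dark steel, 12 mm thick along the jig's x, 20 mm long along y; top 8.5 mm above this point, which is at jig z = 67 mm with the pawl down). Pinch it along the jig's x from above and swing it up about pawl_hinge; the fingers may keep their direction, the tab turns between them.
- pawl_hinge (a point): Centre of the pawl's hinge pin, at (0, 58, 43) mm in the jig's frame. The pin lies along the jig's x. With the pawl down the tab's grip point is 50 mm from it toward -y (toward the cast) and 24 mm above it; lifting moves the tab up and toward +y.
- clamp_bar (a joint): Slide of the clamp bar, m. 0: clamped on the cast; grows as the bar moves back along the jig's +y, away from the cast; stop at 0.038. Friction 2 N plus 8 N per m/s; stays where left. Its moving jaw (50 mm wide, top at z = 49 mm in the jig) has a lip 14 mm over the cast: the cast cannot be lifted until the bar is back.
- bar_knob (a point): Grip point on the axis of the bar's upright black knob, a post 18 mm in diameter (23 mm at its head) that ends 19 mm above this point and 36 mm below it; it is at (0, 132, 66) mm in the jig's frame when the bar is clamped, and moves with the bar.
- cast_b: White dental cast held in the jig, 56 (x) x 58 (y) x 32 mm, 60 to 130 g: flat-sided base 16 mm high with a row of teeth on top. Origin: centre of the underside; z up; in the jig its y axis lies along the jig's x. Grasp the base by its two sides, 58 mm apart along its own y (50 mm toward +x: they taper slightly).
- case_pan_front: Empty green open case pan, loose on the worktop, 154 (x) x 222 (y) x 60 mm high. Origin: centre of the underside; z up. Inner floor 2 mm above the origin, 128 (x) x 196 (y) mm free inside the walls. It stands left or right of the jig.
- cast_c: Bystander: a yellow cast of the same form, standing free at the back of the worktop.
- articulator: Bystander: small brass articulator, 70 x 64 x 67 mm, at the back of the worktop.
- bur_block: Bystander: block of burs, 28 x 60 x 37 mm, on the left.
- caliper: Bystander: steel caliper lying flat, 58 x 140 x 10 mm, on the right.

How it is judged:
By the outcome, as a careful person would: the job done as asked, in the order asked, and still so for the second after the job is handed in, with the robot touching nothing.
It also fails if it takes over 61 s, if anything falls off the work surface, if the arm or the gripper's body presses on something with over 40 N, if the wrist force passes 120 N, or if a joint passes its speed limit or range.

ROBOT

A 6-joint arm with a two-finger parallel gripper is mounted at the origin on a cart in front of the work surface, level with it; the furniture and walls round the work are solid. World frame = base frame: x ahead of the robot, y to its left, z up, the work surface at z = 0. Lengths are in m, angles in rad, forces in N, time in s.
With the tool pointing down it reaches from about 0.3 to 0.875 m from the base axis. Payload 6.4 kg.
Tool frame: the origin (TCP) lies at the very end of the fingers, on their centre line; the grasp point (between the pads) lies 19 mm behind it; z points along the fingers, y is the line along which they close (so a half turn about z gives the same grasp; the last joint's range is limited). The gripper opens to 85 mm and grips with 20 to 120 N. Pads are 22 mm wide; open, the fingers measure 114 mm over their backs; the gripper's body (76 mm by 85 mm) begins 54 mm behind the grasp point. The pads swing forward as they close: fully open they stand 13 mm farther back than shut.
Start: joints at [-1.523, 0.181, 1.607, -0, 1.354, -0.206], TCP at [0.144, -0.557, 0.231] pointing down, gripper open.
Joint ranges: [-2.99, 2.99], [-0.89, 2.07], [0.3, 2.58], [-1.14, 4.28], [0, 2.63], [-3.12, 3.12]. Speed limits (rad/s): [2.57, 2.57, 3.01, 3.14, 3.14, 3.14].

INTERFACE

Orientations are given as a unit quaternion [w, x, y, z].
In Python, from bench import ctrl, eyes gives the robot as it stands (ctrl), with the cameras (eyes).
- The arm moves only by the tool tcp_steps, called after "Request:" as name(argument=value, ...) on one line, values as JSON. Schema: {"type":"object","properties":{"ticks":{"type":"array","items":{"type":"number"},"minItems":7,"maxItems":70},"only":{"type":"string"},"quiet":{"type":"boolean"},"lines":{"type":"string"}},"required":["ticks"],"additionalProperties":false}. ticks is one flat list of numbers that holds 1 to 10 rows one after another, with no inner brackets; each row has 7 numbers: dx, dy, dz in shares of 0.6 m (1.0 is 0.6 m), then a rotation vector rx, ry, rz in a scale on which 1.0 is pi rad, then the opening from 0.0 (shut) to 1.0 (fully open); each row is the pose to reach, as a shift and turn from the pose commanded when the call began, along the tool's axes at that moment; what a row does not reach only later rows make up. A row lasts 1/8 s, in which the tool goes at most 0.0625 m and 0.188 rad, less where a joint would pass 70% of its speed; a pose out of reach is approached as far as the arm can. The fingers move at their own pace and stop on an object; the grip force is fixed at half the most. Time passes only in rows, so rows that do not move let the fingers close. The tool returns the time, the measured TCP pose, the force, the opening and the grip force at its end. only (a regular expression) keeps the lines of the reply that match it, lines (a string "A,B") keeps lines A to B, and quiet returns only ok. No shift or turn number may pass 1 either way. Input that does not fit is refused with a message, and nothing moves.
- ctrl.get_obs(): the state, without advancing time (a new reading comes with each control period).
- eyes.camera(name): name is "scene" or "top"; returns the picture (480x640x3 uint8, blue, green, red); there is no depth.
- eyes.camera_params(name): a dict with "fovy" (degrees; the focal length in pixels is half the picture's height over the tangent of half this angle, whatever the lens; pixels are square), "cx", "cy" (the principal point, pixels), "view" (4x4, takes a point from world to camera coordinates). Camera axes: x right, y up, looking along -z (the intrinsics and any distortion apply to the point x, -y, -z); pixel columns grow to the right and rows downward; lengths in m; the calibration is good to about 2 mm. A picture is of the moment at which its call begins. camera_params takes no time and is no camera call.
- ctrl.hand_in(): hands the job in; it is judged then, once.
The state is a dict: "time_s": time; "q": joint angles; "dq": joint speeds; "joint_efforts": joint torques, N m; "eef_pos": TCP position; "eef_rot": TCP orientation; "wrist_force": force on the tool from outside, world axes, zero at the start; "torque": the same for the moment, N m; "opening": opening from 0.0 (shut) to 1.0 (fully open); "grasp_force": force on a finger pad.
Only numpy, scipy, OpenCV 4.12 (cv2) and the standard library are available. Lean on these libraries where they do the work, as an engineer would, in place of code of your own. Each camera call takes 0.05 s, during which the arm holds its last target. There are 200 camera calls.

## Working session

There is one attempt and no reset: what is moved stays moved. The work goes in short steps, Python scripts to look and compute and a tool call to move; the robot and the scene stay as the last step left them, time stands still between calls to the robot, and variables do not carry over. Pictures are saved under pics/ and viewed, at most 13 in all, crops included, and the job is handed in when it is done.

```bash
ls; mkdir -p pics; python3 - <<'E'
from bench import ctrl, eyes
import cv2,numpy as np
for n in("scene","top"):
    cv2.imwrite(f"pics/{n}0.png",eyes.camera(n)); p=eyes.camera_params(n); print(n,{k:(np.round(v,4).tolist() if k=='view' else v) for k,v in p.items()})
o=ctrl.get_obs(); print(o['eef_pos'],o['eef_rot'],o['time_s'])
E
```

```text
bench.py
pics
scene {'fovy': 54.180880196130744, 'cx': 319.4417104233566, 'cy': 245.15731046369612, 'view': [[-0.862, -0.5064, -0.0225, 0.4615], [0.2846, -0.5204, 0.8051, -0.1918], [-0.4194, 0.6876, 0.5927, -1.1588], [0.0, 0.0, 0.0, 1.0]]}
top {'fovy': 56.01905327925526, 'cx': 319.98927675846926, 'cy': 239.1091821659165, 'view': [[-0.0117, -0.9998, -0.0159, 0.0503], [0.9912, -0.0137, 0.1319, -0.5289], [-0.1321, -0.0142, 0.9911, -1.2468], [0.0, 0.0, 0.0, 1.0]]}
[ 0.14436108 -0.5560573   0.23046712] [-8.02361889e-04  9.91959279e-01  1.26554892e-01  6.93756735e-05] 0.1
```

View pics/scene0.png

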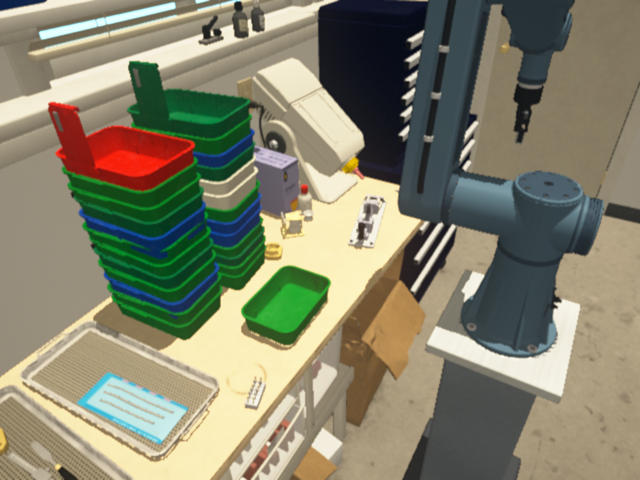

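View pics/top0.png

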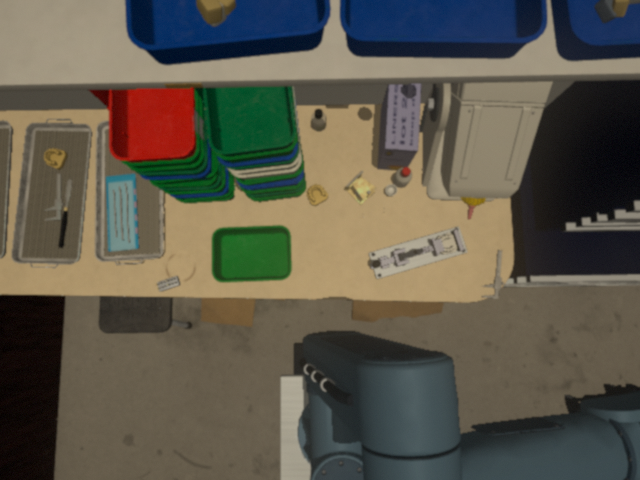

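```bash
cat > h.py <<'E'
from bench import ctrl, eyes
import numpy as np
def cam(n):
    p=eyes.camera_params(n); return p,np.array(p['view']),240/np.tan(np.radians(p['fovy'])/2)
def proj(n,P):
    p,V,f=cam(n); c=V[:3,:3]@np.array(P)+V[:3,3]; return np.array([p['cx']+f*c[0]/-c[2],p['cy']-f*c[1]/-c[2]])
def ray(n,u,v):
    p,V,f=cam(n); d=V[:3,:3].T@np.array([(u-p['cx'])/f,-(v-p['cy'])/f,-1]); return -V[:3,:3].T@V[:3,3],d
def onz(n,u,v,z):
    o,d=ray(n,u,v); return o+d*(z-o[2])/d[2]
E
python3 - <<'E'
import cv2,numpy as np
from h import *
a=cv2.imread("pics/top0.png")[215:290,350:480]; b=cv2.imread("pics/scene0.png")[190:255,335:400]
a=cv2.resize(a,None,fx=6,fy=6,interpolation=cv2.INTER_CUBIC);b=cv2.resize(b,None,fx=8,fy=8,interpolation=cv2.INTER_CUBIC)
cv2.imwrite("pics/a.png",a);cv2.imwrite("pics/b.png",b)
im=cv2.imread("pics/top0.png");hsv=cv2.cvtColor(im,cv2.COLOR_BGR2HSV)
m=cv2.inRange(hsv,(50,100,40),(75,255,255));m[:210]=0;m[300:]=0
c=max(cv2.findContours(m,0,1)[0],key=cv2.contourArea);r=cv2.minAreaRect(c);print(r)
for q in cv2.boxPoints(r):print(q,onz('top',*q,0.06))
print(onz('top',*r[0],0.06))
E
```

```text
((250.95928955078125, 253.46237182617188), (53.15522003173828, 77.46986389160156), 87.75425720214844)
[211.21265 228.42303] [0.56076008 0.34815106 0.06      ]
[288.623   225.38733] [0.56626763 0.13061168 0.06      ]
[290.70593 278.5017 ] [0.41780409 0.12524085 0.06      ]
[213.2956 281.5374] [0.41210866 0.3393755  0.06      ]
[0.48865413 0.23571674 0.06      ]
```

View pics/a.png

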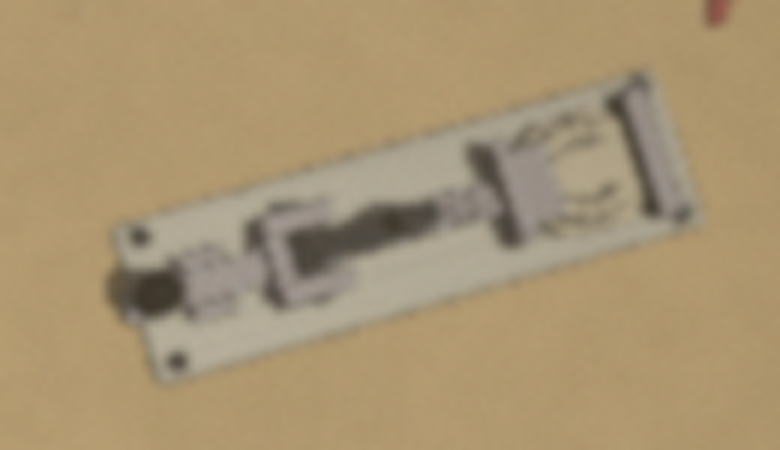

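View pics/b.png

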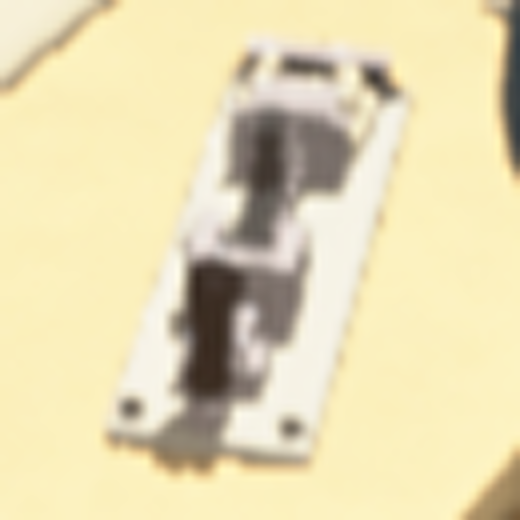

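```bash
cat >> h.py <<'E'
def fit(n,px,z=0.01):
    # px corners: (-x? ) order: end+y/+x, end-y/+x, end-y/-x, end+y/-x
    P=np.array([onz(n,*q,z) for q in px])[:,:2]
    L=np.array([[.04,.1375],[.04,-.1375],[-.04,-.1375],[-.04,.1375]])
    mc=P.mean(0);H=(P-mc).T@L;th=np.arctan2(H[1,0]-H[0,1],H[0,0]+H[1,1])
    R=np.array([[np.cos(th),-np.sin(th)],[np.sin(th),np.cos(th)]]);o=mc
    print(n,o,np.degrees(th),"res",np.round((P-mc)@R-L,4).tolist(),"len",[round(float(np.linalg.norm(P[i]-P[i-1])),4) for i in range(4)])
    return o,th
E
python3 - <<'E'
import numpy as np
from h import *
t=(np.array([[112,228],[647,65],[703,222],[158,385]])+.5)/6-.5+[350,215]
s=(np.array([[308,460],[410,92],[252,45],[107,432]])+.5)/8-.5+[335,190]
o,th=fit('top',t)
# scene: orientation of x: test both
o2,th2=fit('scene',s[[3,2,1,0]]);
R=np.array([[np.cos(th),-np.sin(th)],[np.sin(th),np.cos(th)]])
for nm,l in dict(knobtop=(0,.132,.085),tabtop=(0,.008,.0755),hinge=(0,.058,.043),cheek=(0,.04,.05),fixjaw=(0,-.11,.034)).items():
    w=np.r_[R@l[:2]+o,l[2]];u=proj('top',w);v=proj('scene',w)
    print(nm,w.round(4),((u-[350,215]+.5)*6).round(),((v-[335,190]+.5)*8).round())
print(onz('scene',250,310,0))
E
```

```text
top [ 0.49163902 -0.23534516] 16.00654360099504 res [[-0.001, -0.0024], [-0.0, 0.002], [0.0002, 0.0012], [0.0009, -0.0008]] len [0.0781, 0.2706, 0.0798, 0.273]
scene [ 0.49140885 -0.24158442] 14.903155419524738 res [[-0.0032, 0.0051], [-0.0015, -0.0166], [0.0049, 0.0069], [-0.0001, 0.0046]] len [0.0769, 0.2968, 0.0773, 0.2727]
knobtop [ 0.4552 -0.1085  0.085 ] [160. 292.] [213. 274.]
tabtop [ 0.4894 -0.2277  0.0755] [418. 215.] [269. 123.]
hinge [ 0.4756 -0.1796  0.043 ] [302. 253.] [244. 261.]
cheek [ 0.4806 -0.1969  0.05  ] [341. 241.] [253. 221.]
fixjaw [ 0.522  -0.3411  0.034 ] [638. 153.] [312.  64.]
[0.58353759 0.27337331 0.        ]
```

```bash
cat >> h.py <<'E'
from scipy.spatial.transform import Rotation as Ro
JO=np.array([.4916,-.2353]);JT=np.radians(16.0)
def jig(x,y,z):
    c,s=np.cos(JT),np.sin(JT);return np.r_[JO+[c*x-s*y,s*x+c*y],z]
def todo(P,yaw=106):
    o=ctrl.get_obs();w=o['eef_rot'];R=Ro.from_quat([w[1],w[2],w[3],w[0]])
    T=Ro.from_euler('z',yaw,degrees=True)*Ro.from_euler('x',180,degrees=True)
    print('shift',R.inv().apply(np.array(P)-o['eef_pos']).round(4),'rot',(R.inv()*T).as_rotvec().round(4),'t',o['time_s'],'F',o['wrist_force'].round(1) if hasattr(o['wrist_force'],'round') else o['wrist_force'])
E
python3 -c "
from h import *
todo(jig(0,.008,.13))"
```

```text
shift [ 0.4164 -0.2311  0.101 ] rot [-1.0000e-03 -1.5000e-03 -1.5963e+00] t 0.1 F [-0.2  0.1  0.6]
```

Units first: shifts go in shares of 0.6 m and turns go in shares of pi rad. So 0.4164 m / 0.6 = 0.694, 0.4 m / 0.6 = 0.6667, -1.5963 rad / 3.1416 = -0.5081.

Request:
tcp_steps(ticks=[0.0667,-0.0383,0,0,0,-0.0509,0.5,0.1333,-0.0767,0,0,0,-0.1019,0.5,0.2167,-0.12,0,0,0,-0.1528,0.5,0.3,-0.1667,0.0167,0,0,-0.2037,0.5,0.3833,-0.2133,0.05,0,0,-0.2546,0.5,0.4667,-0.2583,0.0833,0,0,-0.3056,0.5,0.55,-0.305,0.1167,0,0,-0.3565,0.5,0.6167,-0.3417,0.1333,0,0,-0.4074,0.5,0.6667,-0.37,0.1583,-0.0003,-0.0005,-0.4584,0.5,0.694,-0.3852,0.1683,-0.0003,-0.0005,-0.5081,0.5])

```text
time_s: 1.35
eef_pos: [0.4898, -0.2261, 0.1288]
eef_rot: [-0.001, 0.599, 0.801, -0.001]
wrist_force: [-0.0, -0.2, -0.3]
opening: 0.499
grasp_force: 0.0
```

Request:
tcp_steps(ticks=[0,0,0,0,0,0,0.4])

```text
time_s: 1.48
eef_pos: [0.4894, -0.2269, 0.1293]
eef_rot: [-0.001, 0.601, 0.799, -0.001]
wrist_force: [0.0, -0.4, 0.3]
opening: 0.397
grasp_force: 0.0
```

```bash
python3 - <<'E'
from h import *
import cv2
todo(jig(0,.008,.054))
a=eyes.camera('scene');cv2.imwrite('pics/c.png',cv2.resize(a[130:270,300:440],None,fx=4,fy=4,interpolation=2))
E
```

```text
shift [-0.0007 -0.0001  0.0753] rot [-0.0015 -0.0001  0.0015] t 1.475 F [ 0.  -0.4  0.3]
```

View pics/c.png

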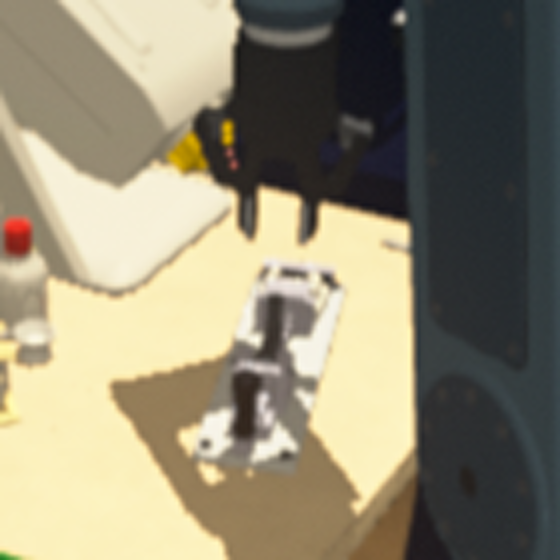

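The picture shows the open fingers (crop px ~(250..308, 235)) straddling the dark tab (270, 325) along the jig's x. I descend and close.

Scaled: 0.0753 m / 0.6 = 0.1255, 0.055 m / 0.6 = 0.0917.

Request:
tcp_steps(ticks=[-0.0012,0,0.05,0,0,0,0.4,-0.0012,0,0.0917,0,0,0,0.4,-0.0012,0,0.1255,0,0,0,0.4,-0.0012,0,0.1255,0,0,0,0.4,-0.0012,0,0.1255,0,0,0,0,-0.0012,0,0.1255,0,0,0,0,-0.0012,0,0.1255,0,0,0,0,-0.0012,0,0.1255,0,0,0,0])

```text
time_s: 2.52
eef_pos: [0.4903, -0.2301, 0.0563]
eef_rot: [0.002, 0.602, 0.799, -0.001]
wrist_force: [-2.6, -2.1, 7.8]
opening: 0.122
grasp_force: 62.2
```

```bash
python3 - <<'E'
from h import *
todo(jig(0,.008,.054))
for a in(.1,.2,.3,.38):print(a,(-50*np.cos(a)+24*np.sin(a)+50).round(2),(24*np.cos(a)+50*np.sin(a)-24).round(2))
E
```

```text
shift [ 0.0027 -0.0002  0.0023] rot [ 0.0006  0.0039 -0.    ] t 2.525 F [-2.6 -2.1  7.8]
0.1 2.65 4.87
0.2 5.76 9.46
0.3 9.33 13.7
0.38 12.47 16.83
```

Scaled: -0.0168 m / 0.6 = -0.028, -0.0153 m / 0.6 = -0.0255.

Request:
tcp_steps(ticks=[0.0022,0,-0.0042,0,0,0,0,0.0043,0,-0.0082,0,0,0,0,0.0068,0,-0.012,0,0,0,0,0.0097,0,-0.0158,0,0,0,0,0.0125,0,-0.0193,0,0,0,0,0.0155,0,-0.0228,0,0,0,0,0.0182,0,-0.0255,0,0,0,0,0.0208,0,-0.028,0,0,0,0,0.0208,0,-0.028,0,0,0,0])

```text
time_s: 3.65
eef_pos: [0.4859, -0.216, 0.0713]
eef_rot: [-0.0, 0.602, 0.799, -0.0]
wrist_force: [4.7, 2.3, -11.3]
opening: 0.125
grasp_force: 58.5
```

```bash
python3 - <<'E'
from h import *
import cv2
todo(jig(0,.008,.054))
a=eyes.camera('scene');cv2.imwrite('pics/d.png',cv2.resize(a[150:270,310:430],None,fx=5,fy=5,interpolation=2))
E
```

```text
shift [-0.0121  0.0002  0.0173] rot [-0.0006 -0.0002  0.0004] t 3.65 F [  4.7   2.3 -11.3]
```

View pics/d.png

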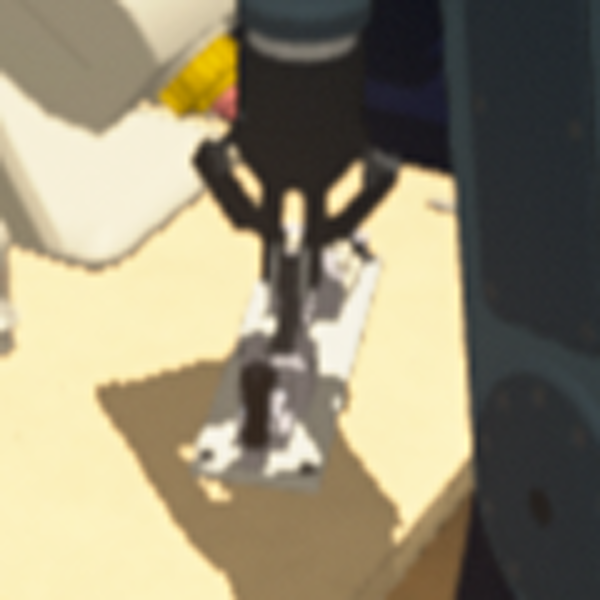

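Pads hold the raised tab (px ~(290,260)). Release, rise, and go over the knob.

Scaled: 0.111 m / 0.6 = 0.185, 0.1 m / 0.6 = 0.1667.

Request:
tcp_steps(ticks=[0,0,0,0,0,0,0.4,0,0,0,0,0,0,0.4,0,0,0,0,0,0,0.4,0,0,-0.0667,0,0,0,0.5,0,0,-0.125,0,0,0,0.5,0.0833,0,-0.125,0,0,0,0.5,0.1667,0,-0.125,0,0,0,0.5,0.185,0,-0.125,0,0,0,0.5,0.185,0,-0.125,0,0,0,0.5])

```text
time_s: 4.82
eef_pos: [0.4558, -0.1102, 0.1471]
eef_rot: [0.001, 0.601, 0.799, -0.001]
wrist_force: [0.0, 0.6, 0.3]
opening: 0.5
grasp_force: 0.0
```

```bash
python3 - <<'E'
from h import *
import cv2
todo(jig(0,.132,.05))
a=eyes.camera('scene')[170:260,320:420];b=eyes.camera('top')[210:300,350:480]
a=cv2.resize(a,(400,360),interpolation=2);b=cv2.resize(b,(520,360),interpolation=2)
cv2.imwrite('pics/e.png',cv2.resize(np.hstack([a,b]),(800,313)))
E
```

```text
shift [ 0.0021 -0.0001  0.0971] rot [0.0002 0.0026 0.0014] t 4.825 F [0.  0.6 0.3]
```

View pics/e.png

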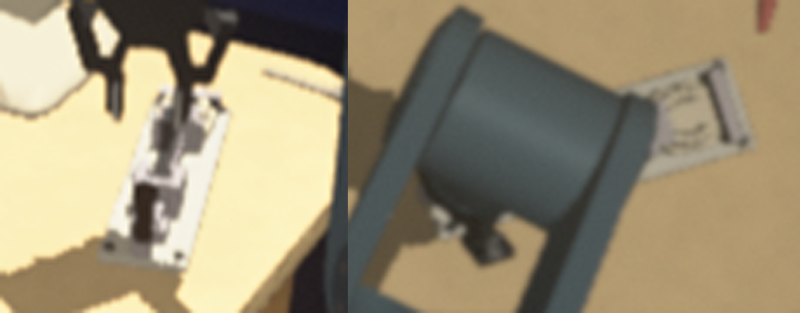

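The left view shows the jig with the knob dark at (145,210), fingers above it; pawl partly hidden. Grip the knob; the pull itself will tell whether the pawl is clear.

Scaled: 0.097 m / 0.6 = 0.1617, 0.08 m / 0.6 = 0.1333.

Request:
tcp_steps(ticks=[0.0017,0,0.0667,0,0,0,0.5,0.0017,0,0.1333,0,0,0,0.5,0.0017,0,0.1617,0,0,0,0.5,0.0017,0,0.1617,0,0,0,0.5,0.0017,0,0.1617,0,0,0,0,0.0017,0,0.1617,0,0,0,0,0.0017,0,0.1617,0,0,0,0,0.0017,0,0.1617,0,0,0,0])

```text
time_s: 5.92
eef_pos: [0.4564, -0.1101, 0.0506]
eef_rot: [0.002, 0.602, 0.799, -0.0]
wrist_force: [0.9, -1.5, 3.3]
opening: 0.237
grasp_force: 59.0
```

Request:
tcp_steps(ticks=[0.005,0,0,0,0,0,0,0.01,0,0,0,0,0,0,0.01,0,0,0,0,0,0])

```text
time_s: 6.3
eef_pos: [0.4545, -0.1037, 0.0505]
eef_rot: [0.002, 0.602, 0.799, -0.0]
wrist_force: [1.9, -0.7, 7.2]
opening: 0.232
grasp_force: 59.2
```

Scaled: 0.031 m / 0.6 = 0.0517, 0.029 m / 0.6 = 0.0483.

Request:
tcp_steps(ticks=[0.01,0,0,0,0,0,0,0.02,0,0,0,0,0,0,0.03,0,0,0,0,0,0,0.04,0,0,0,0,0,0,0.0483,0,0,0,0,0,0,0.0517,0,0,0,0,0,0,0.0517,0,0,0,0,0,0])

```text
time_s: 7.18
eef_pos: [0.4461, -0.0738, 0.0505]
eef_rot: [0.002, 0.602, 0.799, -0.0]
wrist_force: [0.6, 0.1, 7.8]
opening: 0.232
grasp_force: 59.3
```

Request:
tcp_steps(ticks=[0.0017,0,0,0,0,0,0,0.0033,0,0,0,0,0,0,0.005,0,0,0,0,0,0,0.005,0,0,0,0,0,0])

```text
time_s: 7.68
eef_pos: [0.4462, -0.0737, 0.0506]
eef_rot: [0.004, 0.602, 0.799, -0.001]
wrist_force: [3.5, -12.9, -0.9]
opening: 0.237
grasp_force: 58.7
```

Scaled: -0.12 m / 0.6 = -0.2, -0.09 m / 0.6 = -0.15.

Request:
tcp_steps(ticks=[-0.0033,0,0,0,0,0,0.0,-0.0033,0,0,0,0,0,0.4,-0.0033,0,0,0,0,0,0.5,-0.0033,0,0,0,0,0,0.5,-0.0033,0,-0.0667,0,0,0,0.5,-0.0033,0,-0.15,0,0,0,1,-0.0033,0,-0.2,0,0,0,1,-0.0033,0,-0.2,0,0,0,1])

```text
time_s: 8.68
eef_pos: [0.4463, -0.0732, 0.1719]
eef_rot: [0.003, 0.602, 0.799, -0.0]
wrist_force: [-0.1, -0.4, 0.5]
opening: 0.994
grasp_force: 0.0
```

```bash
python3 - <<'E'
from h import *
import cv2
todo(jig(0,-.074,.12))
a=eyes.camera('top');cv2.imwrite('pics/top1.png',a)
s=eyes.camera('scene');cv2.imwrite('pics/scene1.png',s)
b=cv2.resize(a[220:265,435:485],None,fx=10,fy=10,interpolation=2)
s=cv2.resize(s[185:245,345:395],(375,450),interpolation=2)
cv2.imwrite('pics/f.png',cv2.resize(np.hstack([b,s]),(800,411)))
for y in(-.11,-.1,-.046,-.04,-.008):
  for z in (.01,.034,.049): print(y,z,((proj('top',jig(0,y,z))-[435,220]+.5)*9.14).round())
E
```

```text
shift [-0.242  -0.0014  0.0531] rot [0.0035 0.0049 0.0004] t 8.675 F [-0.1 -0.4  0.5]
-0.11 0.01 [174. 197.]
-0.11 0.034 [195. 187.]
-0.11 0.049 [209. 181.]
-0.1 0.01 [144. 206.]
-0.1 0.034 [165. 196.]
-0.1 0.049 [178. 190.]
-0.046 0.01 [-19. 255.]
-0.046 0.034 [ -1. 246.]
-0.046 0.049 [ 10. 241.]
-0.04 0.01 [-38. 261.]
-0.04 0.034 [-20. 252.]
-0.04 0.049 [ -9. 246.]
-0.008 0.01 [-134.  290.]
-0.008 0.034 [-119.  282.]
-0.008 0.049 [-108.  276.]
```

View pics/f.png

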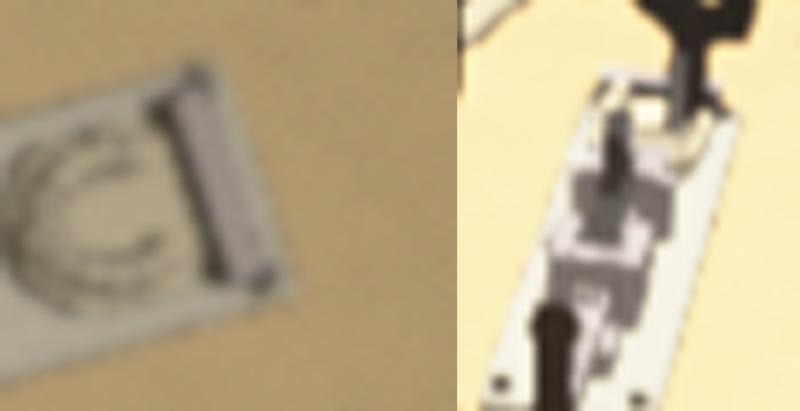

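The cast is fully uncovered now (left view centre ~(100,210), jaw inner face ~(195,195)), i.e. centred at jig y ≈ -0.081 and x ≈ 0; pawl stays raised, bar back.

Scaled: -0.249 m / 0.6 = -0.415, 0.07 m / 0.6 = 0.1167, 0.0035 rad / 3.1416 = 0.0011.

Request:
tcp_steps(ticks=[-0.0833,0,0,0.0006,0.0006,0,1,-0.1667,-0.0017,0,0.0011,0.0016,0,1,-0.25,-0.0017,0,0.0011,0.0016,0,1,-0.3333,-0.0023,0,0.0011,0.0016,0,1,-0.4,-0.0023,0,0.0011,0.0016,0,1,-0.415,-0.0023,0.05,0.0011,0.0016,0,1,-0.415,-0.0023,0.1167,0.0011,0.0016,0,1,-0.415,-0.0023,0.1667,0.0011,0.0016,0,1,-0.415,-0.0023,0.1667,0.0011,0.0016,0,1])

```text
time_s: 9.9
eef_pos: [0.5091, -0.31, 0.065]
eef_rot: [-0.007, 0.602, 0.799, -0.0]
wrist_force: [0.6, 0.8, 0.0]
opening: 0.995
grasp_force: 0.0
```

```bash
python3 - <<'E'
from h import *
todo(jig(0,-.081,.009))
E
```

```text
shift [-0.005   0.0043  0.0559] rot [-0.0089 -0.0118 -0.0001] t 9.9 F [0.6 0.8 0. ]
```

Request:
tcp_steps(ticks=[0,0,0,0,0,0,1,0,0,0,0,0,0,1])

```text
time_s: 10.15
eef_pos: [0.513, -0.3133, 0.0714]
eef_rot: [-0.001, 0.602, 0.799, -0.001]
wrist_force: [-0.3, 0.1, 0.5]
opening: 0.998
grasp_force: 0.0
```

```bash
python3 - <<'E'
from h import *
todo(jig(0,-.081,.009))
eyes.camera('top')
todo(jig(0,-.081,.009))
E
```

```text
shift [-0.0002  0.0011  0.0624] rot [-0.0025 -0.0013  0.0002] t 10.15 F [-0.3  0.1  0.5]
shift [-0.0002  0.0011  0.0624] rot [-0.0025 -0.0012  0.0002] t 10.2 F [-0.1  0.2 -0.4]
```

Just settling lag; it is on target now. Descend and grasp.

Scaled: 0.0624 m / 0.6 = 0.104, 0.055 m / 0.6 = 0.0917, -0.0025 rad / 3.1416 = -0.0008.

Request:
tcp_steps(ticks=[0,0.0017,0.0333,-0.0008,-0.0004,0,1,0,0.0017,0.0667,-0.0008,-0.0004,0,1,0,0.0017,0.0917,-0.0008,-0.0004,0,1,0,0.0017,0.104,-0.0008,-0.0004,0,1,0,0.0017,0.104,-0.0008,-0.0004,0,1,0,0.0017,0.104,-0.0008,-0.0004,0,1])

```text
time_s: 10.95
eef_pos: [0.5132, -0.3126, 0.0081]
eef_rot: [-0.001, 0.602, 0.799, 0.0]
wrist_force: [-0.2, -0.7, 1.0]
opening: 1.006
grasp_force: 0.0
```

Request:
tcp_steps(ticks=[0,0,0,0,0,0,0.8,0,0,0,0,0,0,0.7,0,0,0,0,0,0,0.5,0,0,0,0,0,0,0.2,0,0,0,0,0,0,0,0,0,0,0,0,0,0])

```text
time_s: 11.7
eef_pos: [0.5134, -0.3126, 0.0086]
eef_rot: [-0.001, 0.602, 0.799, 0.0]
wrist_force: [-1.5, 2.2, 5.5]
opening: 0.619
grasp_force: 62.8
```

Scaled: -0.14 m / 0.6 = -0.2333, -0.12 m / 0.6 = -0.2.

Request:
tcp_steps(ticks=[0,0,-0.0067,0,0,0,0,0,0,-0.02,0,0,0,0,0,0,-0.0417,0,0,0,0,0,0,-0.075,0,0,0,0,0,0,-0.1167,0,0,0,0,0,0,-0.1583,0,0,0,0,0,0,-0.2,0,0,0,0,0,0,-0.2333,0,0,0,0,0,0,-0.2333,0,0,0,0,0,0,-0.2333,0,0,0,0])

```text
time_s: 12.95
eef_pos: [0.5126, -0.3121, 0.1468]
eef_rot: [-0.002, 0.602, 0.799, 0.0]
wrist_force: [0.4, 0.3, -0.4]
opening: 0.626
grasp_force: 62.7
```

```bash
python3 - <<'E'
from h import *
import cv2
# pan centre check in the scene view (rim at z .06)
im=eyes.camera('scene');hsv=cv2.cvtColor(im,cv2.COLOR_BGR2HSV)
m=cv2.inRange(hsv,(50,100,40),(75,255,255));m[:265]=0;m[:,:240]=0
c=max(cv2.findContours(m,0,1)[0],key=cv2.contourArea);print(cv2.boundingRect(c))
for x,y in((.077,.111),(.077,-.111),(-.077,-.111),(-.077,.111)):
    a=np.radians(1.5);w=[.4887+x*np.cos(a)-y*np.sin(a),.2357+x*np.sin(a)+y*np.cos(a),.06]
    print(proj('scene',w).round(),proj('top',w).round())
todo([.4887,.2357,.15],106)
todo([.4887,.2357,.15],181)
cv2.imwrite('pics/g.png',cv2.resize(im[90:350,230:430],None,fx=2.3,fy=2.3))
E
```

```text
(242, 266, 88, 78)
[235. 314.] [211. 228.]
[285. 263.] [290. 225.]
[335. 280.] [292. 280.]
[290. 337.] [211. 283.]
shift [ 0.5329  0.1282 -0.0019] rot [-0.0024 -0.0039  0.    ] t 13.0 F [ 0.1  0.2 -2. ]
shift [ 0.5329  0.1282 -0.0019] rot [ 5.000e-04 -4.900e-03 -1.309e+00] t 13.0 F [ 0.1  0.2 -2. ]
```

View pics/g.png

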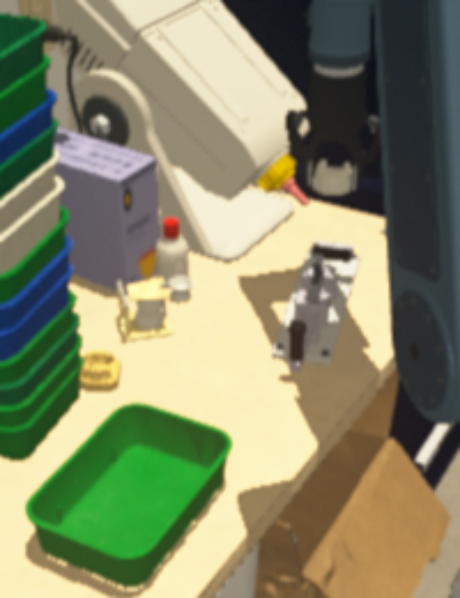

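The cast is in the fingers (px (330,175)), bar back with knob at the plate's end; pan empty, where calculated. Transport with a 75° turn so the fingers lie along the pan's long side.

Scaled: 0.49 m / 0.6 = 0.8167, 0.46 m / 0.6 = 0.7667, -0.62 rad / 3.1416 = -0.1974.

Request:
tcp_steps(ticks=[0.0333,0.0083,0,0,0,-0.0159,0,0.1,0.0233,0,0,0,-0.0509,0,0.1833,0.0417,0,0,0,-0.0955,0,0.2833,0.065,0,0,0,-0.1464,0,0.3833,0.0867,0,0,0,-0.1974,0,0.4833,0.11,0,0,0,-0.2483,0,0.5833,0.1333,0,0,0,-0.2992,0,0.6833,0.155,0,0,0,-0.3438,0,0.7667,0.175,0,0,0,-0.3788,0,0.8167,0.1867,0,0,0,-0.3979,0])

```text
time_s: 14.25
eef_pos: [0.4834, 0.1927, 0.1476]
eef_rot: [-0.002, 0.017, 1.0, 0.001]
wrist_force: [-0.1, 0.1, -1.6]
opening: 0.622
grasp_force: 62.7
```

Request:
tcp_steps(ticks=[0,0,0,0,0,0,0,0,0,0,0,0,0,0])

```text
time_s: 14.5
eef_pos: [0.4847, 0.1894, 0.1478]
eef_rot: [-0.002, 0.02, 1.0, 0.001]
wrist_force: [0.7, 0.2, -1.2]
opening: 0.618
grasp_force: 62.8
```

```bash
python3 -c "
from h import *
todo([.482,.2357,.08],181)"
```

```text
shift [0.0044 0.0461 0.0679] rot [ 0.0012 -0.0031 -0.058 ] t 14.5 F [ 0.7  0.2 -1.2]
```

Scaled: 0.0679 m / 0.6 = 0.1132, 0.003 m / 0.6 = 0.005, -0.003 rad / 3.1416 = -0.001.

Request:
tcp_steps(ticks=[0.0017,0.0167,0,0.0003,-0.001,-0.0064,0,0.005,0.05,0,0.0003,-0.001,-0.0127,0,0.0073,0.0768,0,0.0003,-0.001,-0.0185,0,0.0073,0.0768,0.0333,0.0003,-0.001,-0.0185,0,0.0073,0.0768,0.075,0.0003,-0.001,-0.0185,0,0.0073,0.0768,0.1132,0.0003,-0.001,-0.0185,0,0.0073,0.0768,0.1132,0.0003,-0.001,-0.0185,0,0.0073,0.0768,0.1132,0.0003,-0.001,-0.0185,0])

```text
time_s: 15.5
eef_pos: [0.4836, 0.2359, 0.0814]
eef_rot: [0.001, -0.008, 1.0, 0.0]
wrist_force: [0.7, 0.2, -0.8]
opening: 0.623
grasp_force: 62.9
```

```bash
python3 - <<'E'
from h import *
import cv2
todo([.482,.2357,.001],181)
a=eyes.camera('scene')[220:350,220:350];b=eyes.camera('top')[200:300,190:320]
cv2.imwrite('pics/i.png',np.hstack([cv2.resize(a,(390,390),interpolation=2),cv2.resize(b,(400,390),interpolation=2)]))
E
```

```text
shift [ 0.0018 -0.0003  0.0804] rot [ 0.0008  0.0021 -0.001 ] t 15.5 F [ 0.7  0.2 -0.8]
```

View pics/i.png

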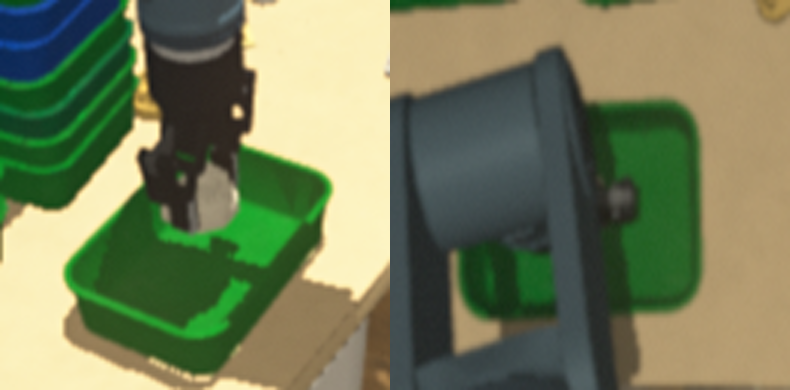

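The cast hangs teeth-up over the pan's middle, fingers clear of the walls. Lower gently.

Scaled: 0.0775 m / 0.6 = 0.1292, 0.0765 m / 0.6 = 0.1275, 0.002 rad / 3.1416 = 0.0006.

Request:
tcp_steps(ticks=[0.0017,0,0.0333,0,0.0006,0,0,0.0017,0,0.0667,0,0.0006,0,0,0.0017,0,0.0967,0,0.0006,0,0,0.0017,0,0.1133,0,0.0006,0,0,0.0017,0,0.1217,0,0.0006,0,0,0.0017,0,0.125,0,0.0006,0,0,0.0017,0,0.1275,0,0.0006,0,0,0.0017,0,0.1292,0,0.0006,0,0,0.0017,0,0.1292,0,0.0006,0,0])

```text
time_s: 16.73
eef_pos: [0.4822, 0.2359, 0.0033]
eef_rot: [-0.0, -0.008, 1.0, 0.0]
wrist_force: [-0.3, 0.2, -0.8]
opening: 0.62
grasp_force: 62.9
```

Request:
tcp_steps(ticks=[0,0,0.0008,0,0,0,0,0,0,0.0017,0,0,0,0,0,0,0.0025,0,0,0,0,0,0,0.0025,0,0,0,0])

```text
time_s: 17.23
eef_pos: [0.4821, 0.2358, 0.0016]
eef_rot: [-0.0, -0.008, 1.0, 0.0]
wrist_force: [-0.2, -0.8, -1.0]
opening: 0.619
grasp_force: 62.9
```

Scaled: 0.0008 m / 0.6 = 0.0013, 0.0004 m / 0.6 = 0.0007.

Request:
tcp_steps(ticks=[0,0,0.0007,0,0,0,0,0,0,0.0013,0,0,0,0,0,0,0.0013,0,0,0,0])

```text
time_s: 17.6
eef_pos: [0.4821, 0.2358, 0.001]
eef_rot: [-0.0, -0.008, 1.0, 0.0]
wrist_force: [-1.6, -1.0, 3.6]
opening: 0.619
grasp_force: 63.3
```

Request:
tcp_steps(ticks=[0,0,0.0007,0,0,0,0,0,0,0.0013,0,0,0,0,0,0,0.0013,0,0,0,0])

```text
time_s: 17.98
eef_pos: [0.4822, 0.2358, 0.001]
eef_rot: [-0.0, -0.008, 1.0, 0.0]
wrist_force: [-4.3, -1.1, 11.8]
opening: 0.621
grasp_force: 64.3
```

Contact at the expected height. Ease back the preload, release slightly, rise.

Scaled: -0.2 m / 0.6 = -0.3333, -0.15 m / 0.6 = -0.25.

Request:
tcp_steps(ticks=[0,0,-0.0013,0,0,0,0,0,0,-0.0013,0,0,0,0.66,0,0,-0.0013,0,0,0,0.72,0,0,-0.0013,0,0,0,0.8,0,0,-0.0013,0,0,0,0.85,0,0,-0.0167,0,0,0,0.85,0,0,-0.0667,0,0,0,0.85,0,0,-0.15,0,0,0,0.85,0,0,-0.25,0,0,0,0.85,0,0,-0.3333,0,0,0,0.85])

```text
time_s: 19.23
eef_pos: [0.4826, 0.2358, 0.2032]
eef_rot: [0.001, -0.008, 1.0, 0.001]
wrist_force: [2.3, 0.4, 0.3]
opening: 0.855
grasp_force: 0.0
```

Request:
tcp_steps(ticks=[0.05,0,0,0,0,0,0.85,0.1333,0,0,0,0,0,0.85,0.2,0,0,0,0,0,0.85,0.2,0,0,0,0,0,0.85])

```text
time_s: 19.73
eef_pos: [0.3601, 0.2338, 0.2005]
eef_rot: [-0.0, -0.009, 1.0, 0.0]
wrist_force: [0.3, -0.2, 1.1]
opening: 0.852
grasp_force: 0.0
```

```bash
python3 - <<'E'
from h import *
import cv2
a=eyes.camera('scene');b=eyes.camera('top')
a1=cv2.resize(a[185:345,230:390],(400,400),interpolation=2)
cv2.imwrite('pics/j.png',np.hstack([a1,cv2.resize(b[210:300,200:290],(400,400),interpolation=2)]))
E
```

```text
(no output)
```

View pics/j.png

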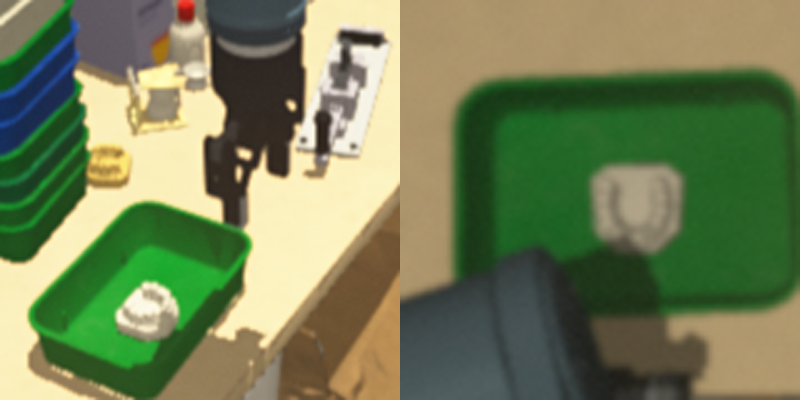

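The cast stands teeth up in the middle of the pan floor ((150,310) left, (637,205) right), the pan is unmoved, and the bar is back with the pawl raised.

```bash
python3 -c "
from bench import ctrl, eyes
print(ctrl.hand_in())"
```

```text
the job is handed in; nothing more can be done
None
```

I handed the job in at about 20 s: the pawl is lifted, the bar is fully back, and the cast sits teeth up on the floor of the unmoved pan; no verdict was shown.

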